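# Stow the sanding tray under the bench riser

### The job

Lay the sanding block flat inside the open tray. Then slide the tray along the table, without lifting it, straight in under the low riser shelf until it is fully home: the sprung pad of the stop bar hidden at the back must be pushed back firmly and stay compressed when you let go. Find the stop by feel and do not ram it, keep the hand and the load off the shelf, and leave the jar, the bottle and the whetstone alone.

Things in the scene. Friction and masses are not known exactly. Their poses are not given: they have to be found in the camera images.
- riser: Low wooden bench riser, fixed to the table: a board 190 deep (x) x 226 wide (y) x 14 thick on two side cheeks 18 thick; the bay below is 190 wide and 52 high, the board's top at 66. Origin on the table below the middle of the front edge; +x runs into the bay, z up. Pressing the tray on the riser or its stop with over 20 N counts as ramming.
- bay_stop (a point): Point in the bay 95 behind the riser's front edge, 25 above the table. The relaxed face of a 140 wide sprung rubber pad (height 14 to 36) lies 0 to 30 behind this point (+x): the stop bar behind it was clamped by hand, differently each time, unmeasured. The pad yields 6 mm (0.6 N at first touch, 3 N at its end), then the bar is hard.
- tray: Loose open plywood tray, about 0.9 kg, 130 deep (x) x 165 wide (y) x 34 high, walls and floor 5 thick. Origin under the middle of this box; its back wall (+x, outer face at x = 65) goes into the bay first. Friction on the table about 4 to 7 N with the block in it, more if the hand presses down: enough to hold the tray against the sprung pad.
- tray_grip (a point): On the tray at x = -105, y = 0, z = 40: inside the upright dark wooden grip fin that a steel tongue carries before the front wall. The fin is 14 thick (y), 26 long (x), its top 60 above the table; pinch it from above.
- sanding_block: Loose wooden sanding block, 46 (x) x 76 (y) x 26 high, lying flat. Origin at the centre of its underside.
- orange_jar: Bystander: pigment jar with a pale lid, 48 across, 44 high, standing loose on the back of the riser's board. Origin at its underside.
- glue_bottle: Bystander: white glue bottle with a pointed cap, 41 across, 123 high, loose on the table at the left. Origin at its underside.
- whetstone: Bystander: grey whetstone, 58 x 100 x 46, loose on the table at the right. Origin at its underside.

How it is judged:
On the way:
1. the sanding block lies flat in the tray, let go, while the tray still stands outside the bay (x of sanding_block in the frame of tray between -0.05 and 0.05 m and y of sanding_block in the frame of tray between -0.065 and 0.065 m and z of sanding_block in the frame of tray below 0.01 m and angle between sanding_block's own z axis and vertical below 0.12 rad and contact force between the fingers and sanding_block below 0.2 N and x of tray in the frame of riser below -0.03 m), for 0.2 s.
At the end, for the whole second after the job is handed in: The tray stands flat on the table under the riser, square to it within 0.08 rad, its centre 30 to 75 mm behind the front edge, and rests against the compressed pad, which still presses on it with over 2.2 N (4 of its 6 mm); the sanding block lies flat on the tray's floor; all at rest (contact force between tray and riser above 2.2 N and x of tray in the frame of riser between 0.03 and 0.075 m and angle between the x axis of tray and the x axis of riser, either way round below 0.08 rad and angle between tray's own z axis and vertical below 0.04 rad and height (world z) of tray below 0.005 m and x of sanding_block in the frame of tray between -0.05 and 0.05 m and y of sanding_block in the frame of tray between -0.065 and 0.065 m and z of sanding_block in the frame of tray below 0.01 m and angle between sanding_block's own z axis and vertical below 0.12 rad and linear speed of each of tray, sanding_block below 0.01 m/s); the robot touches nothing.
It fails at once if the tray is rammed: pressed on the riser or its stop with more than 20 N (contact force between tray and riser above 20 N).
It fails at once if the sanding block scrapes the riser (contact force between sanding_block and riser above 2 N).
It fails at once if the hand or arm knocks the riser (contact force between any of the fingers, the arm and riser above 4 N).
It fails at once if the tray is lifted off the table (height (world z) of tray above 0.02 m).
It fails at once if a bystander is shifted by more than 15 mm (distance of any of orange_jar, glue_bottle, whetstone from where it was at the start of the episode above 0.015 m).
It also fails if it takes over 72 s, if anything falls off the work surface, if the arm or the gripper's body presses on something with over 40 N, if the wrist force passes 120 N, or if a joint passes its speed limit or range.

### The arm

A 6-joint arm with a two-finger parallel gripper is mounted at the origin on a cart in front of the work surface, level with it; the furniture and walls round the work are solid. World frame = base frame: x ahead of the robot, y to its left, z up, the work surface at z = 0. Lengths are in m, angles in rad, forces in N, time in s.
With the tool pointing down it reaches from about 0.275 to 0.75 m from the base axis. Payload 10.2 kg.
Tool frame: the origin (TCP) lies where the fingers leave the gripper's body, on its centre line; the fingertips stand 64 mm ahead of it and the grasp point (between the pads) lies 45 mm ahead of it; z points along the fingers, y is the line along which they close (so a half turn about z gives the same grasp; the last joint's range is limited). The gripper opens to 88 mm and grips with 3 to 60 N. Pads are 18 mm wide; open, the fingers measure 123 mm over their backs; the gripper's body (75 mm by 187 mm) begins 45 mm behind the grasp point.
Start: joints at [-1.533, 0.313, 1.498, -0, 1.331, -0.223], TCP at [0.135, -0.507, 0.303] pointing down, gripper open.
Joint ranges: [-2.94, 2.94], [-0.97, 2.17], [0.19, 2.56], [-1.23, 4.37], [0.02, 3.11], [-2.88, 2.88]. Speed limits (rad/s): [2.39, 2.39, 3.01, 3.14, 3.14, 3.14].

### API

Orientations are given as a unit quaternion [x, y, z, w].
In Python, from station import manip, get_image, get_calibration, ticket, look_for gives the robot as it stands.
- The arm moves only by the tool step_arm, never from a script. Its argument "targets" is a list of rows, each a list of 3 entries, a list of its own where there are three numbers: the opening, from 0 (shut) to 1 (fully open), then the shift along the tool's x, y, z in cm, then the turn about the tool's z in rad. In form: [[hand, [dx, dy, dz], roll], ...]. A call has 1 to 10 rows; each row is the pose to reach, as a shift and turn from the pose commanded when the call began, along the tool's axes at that moment; what a row does not reach only later rows make up. A row lasts 1/10 s, in which the tool goes at most 50 mm and 8.59 degrees, less where a joint would pass 70% of its speed; a pose out of reach is approached as far as the arm can. A call with a gripper value outside its range is refused whole. The fingers move at their own pace and stop on an object; "squeeze" is the grip in N (left out, the last holds). Time passes only in rows, so rows that repeat a pose let the fingers close. It gives the time, the measured TCP pose, the force, the opening and the grip force at its end, in the units of the state.
- manip.observe(): the state, without advancing time (a new reading comes with each control period).
- get_image(name): name is "scene" or "top" or "wrist"; returns (picture, depth): 420x560x3 uint8, red, green, blue; 420x560 float32, m along the optical axis (not along the pixel's ray), 0 where there is no reading.
- get_calibration(name): a dict with "intrinsics" (3x3 intrinsics, pixels), "k1" (the pictures are not rectified: a ray, as slopes to the right and down, at radius r is drawn at 1 + k1 r^2 times it, then the intrinsics apply), "R" (3x3) and "t" (3): a world point X has camera coordinates R X + t; the wrist camera has in their place "mount" (4x4, takes a point from camera to tool coordinates, whose origin is the TCP and whose axes are the flange's). Camera axes: x right, y down, z forward; pixel columns grow to the right and rows downward; lengths in m; the calibration is good to about 2 mm. A picture is of the moment at which its call begins: read the wrist's pose just before it. get_calibration takes no time and is no camera call.
- ticket.sign_off(): hands the job in; it is judged then, once.
Trained networks look in the newest picture that a camera, given by its name, has taken for a name from the list of things; names that differ only in an ending like _2 or _b are one class to them, and where a whole thing is asked for, a point or a joint stands for the part that bears it (a point fixed in the world has none). Each returns a list of dicts, best first, with "score" (0 to 1); they miss things now and then, are a little off and sometimes report something else, mostly with a low value. They report only what shows in the picture. A call takes as long as a camera call.
- look_for(camera, name): "centre" ([column, row] in pixels, amid what is visible of it).
The state is a dict: "time": time; "qpos": joint angles; "dq": joint speeds; "joint_efforts": joint torques, N m; "ee_pos": TCP position; "tool_rot": TCP orientation; "contact_force": force on the tool from outside, world axes, zero at the start; "ft_torque": the same for the moment, N m; "grip_width": finger opening in m; "finger_force": force on a finger pad.
Only numpy, scipy, OpenCV 4.12 (cv2) and the standard library are available. Lean on these libraries where they do the work, as an engineer would, in place of code of your own. Each camera call takes 0.05 s, during which the arm holds its last target. There are 200 camera calls.

## Working session

There is one attempt and no reset: what is moved stays moved. The work goes in short steps, Python scripts to look and compute and a tool call to move; the robot and the scene stay as the last step left them, time stands still between calls to the robot, and variables do not carry over. Pictures are saved under pics/ and viewed, at most 10 in all, crops included, and the job is handed in when it is done.

Besides the shell and the picture viewer there is one more tool, called after ">>>" in YAML: its name, and indented under it one key for each argument. step_arm: Moves the arm, as the interface text tells. Its arguments: {"type":"object","properties":{"targets":{"type":"array"},"squeeze":{"type":"number"}},"required":["targets"]}

```bash
mkdir -p pics; cat > h.py <<'E'
import numpy as np, cv2
from station import manip, get_image, get_calibration, ticket, look_for
from scipy.spatial.transform import Rotation as Ro
def cam(name):
    c=get_calibration(name); K=np.array(c["intrinsics"])
    if "R" in c: R=np.array(c["R"]);t=np.array(c["t"]); return K,c["k1"],R.T,-R.T@t
    s=manip.observe(); M=np.array(c["mount"]); Rt=Ro.from_quat(s["tool_rot"]).as_matrix()
    return K,c["k1"],Rt@M[:3,:3],Rt@M[:3,3]+np.array(s["ee_pos"])
def slopes(C,uv):
    K,k1=C[0],C[1]
    return cv2.undistortPoints(np.float64(uv).reshape(-1,1,2),K,np.array([k1,0,0,0.])).reshape(-1,2)
def at_z(C,uv,z):
    s=slopes(C,uv); d=np.c_[s,np.ones(len(s))]@C[2].T; o=C[3]
    return o+d*((z-o[2])/d[:,2])[:,None]
def cloud(C,D):
    h,w=D.shape; u,v=np.meshgrid(np.arange(w),np.arange(h)); uv=np.c_[u.ravel(),v.ravel()]
    s=slopes(C,uv); P=(np.c_[s,np.ones(len(s))]*D.reshape(-1,1))@C[2].T+C[3]
    return P.reshape(h,w,3)
E
python3 - <<'E'
from h import *
for n in("top","scene"):
    C=cam(n); I,D=get_image(n); cv2.imwrite(f"pics/{n}.png",I[:,:,::-1]); P=cloud(C,D); np.savez(f"{n}.npz",I=I,D=D,P=P)
    for k in("riser","tray","tray_grip","sanding_block","orange_jar","glue_bottle","whetstone"):
        for r in look_for(n,k)[:2]:
            u,v=map(int,r["centre"]); print(n,k,round(r["score"],2),(u,v),P[v,u].round(3))
E
```

```text
top riser 0.9 (289, 169) [ 0.711 -0.068  0.067]
top tray 0.97 (293, 231) [ 0.524 -0.079  0.002]
top tray_grip 0.75 (295, 229) [ 0.53  -0.085  0.004]
top sanding_block 0.83 (232, 249) [0.471 0.11  0.03 ]
top sanding_block 0.5 (167, 234) [0.519 0.294 0.09 ]
top orange_jar 0.64 (292, 157) [ 0.739 -0.077  0.109]
top glue_bottle 0.8 (168, 237) [0.51  0.292 0.086]
scene riser 0.86 (303, 230) [ 0.726 -0.119  0.066]
scene tray 0.88 (240, 212) [ 0.495 -0.064  0.002]
scene tray_grip 0.85 (245, 213) [ 0.514 -0.065  0.006]
scene sanding_block 0.75 (258, 177) [0.467 0.093 0.025]
scene orange_jar 0.94 (316, 216) [ 0.753 -0.103  0.111]
scene glue_bottle 0.44 (243, 214) [ 0.509 -0.07   0.004]
```

View pics/top.png

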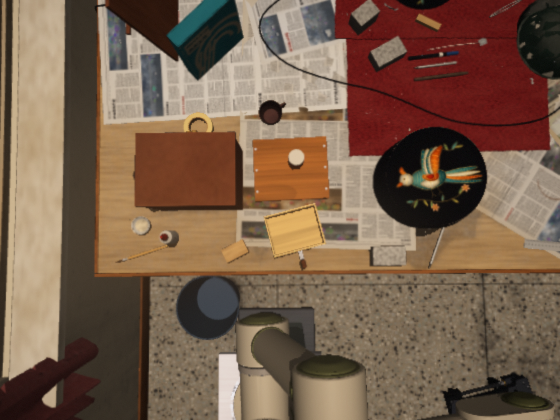

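View pics/scene.png

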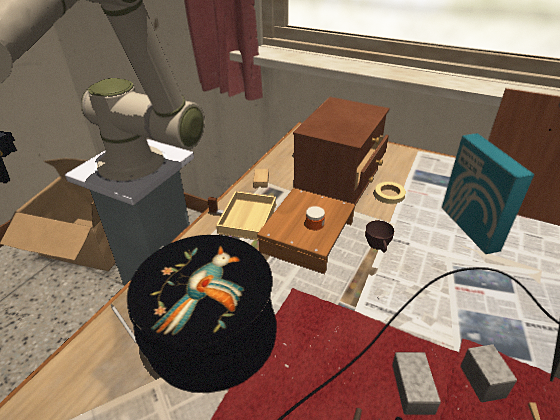

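The top view shows the block at (235,250), the tilted tray at (295,230), its fin at (302,258), the riser at (290,168) and the whetstone at (388,256). The scene view agrees. Next I'll fit the outlines.

```bash
python3 - <<'E'
from h import *
d=np.load("top.npz");P=d["P"];I=d["I"].astype(int);C=cam("top")
print("cam",C[3].round(3))
def fit(name,box,zlo,zhi,z):
    u0,u1,v0,v1=box; Q=P[v0:v1,u0:u1]; m=((Q[...,2]>zlo)&(Q[...,2]<zhi)).astype(np.uint8)
    n,L,S,_=cv2.connectedComponentsWithStats(m); k=1+S[1:,4].argmax(); vv,uu=np.nonzero(L==k)
    X=at_z(C,np.c_[uu+u0,vv+v0],z)[:,:2]
    r=cv2.minAreaRect((X*1000).astype(np.float32)); print(name,S[k,4],np.round(r[0],1),np.round(r[1],1),round(r[2],2),"medz",np.median(Q[L==k][:,2]).round(4))
fit("riser",(245,340,125,215),.05,.08,.066)
fit("tray",(258,332,200,262),.013,.05,.034)
fit("fin",(292,312,250,275),.04,.075,.06)
fit("block",(215,255,235,268),.012,.045,.026)
fit("bottle?",(120,185,210,255),.03,.2,.1)
fit("whet",(365,412,235,272),.02,.07,.046)
fit("jar",(280,312,140,172),.09,.13,.11)
print(manip.observe()["tool_rot"])
E
```

```text
cam [ 0.509 -0.063  1.331]
riser 4394 [713.  -71.7] [189.7 225.2] 1.93 medz 0.0654
tray 393 [512.6 -85.6] [162.8 164.6] 14.11 medz 0.0326
fin 42 [ 427.4 -106.6] [26.3 13.3] 17.66 medz 0.0576
block 353 [467.  103.5] [44.4 75.7] 27.06 medz 0.0253
bottle? 188 [511.6 287.6] [38.  46.7] 0.32 medz 0.0795
whet 712 [ 448.2 -362.9] [106.6  59.9] 89.57 medz 0.0449
jar 220 [738.8 -87.6] [43.8 47.2] 89.17 medz 0.1094
[ 9.91509646e-01  1.30033153e-01  1.16943140e-06 -5.37595698e-06]
```

```bash
cat >> h.py <<'E'
def go(x,y,z,yaw):
    "shift (cm) and roll from the present pose to a tool-down pose with tool-x yaw in deg"
    s=manip.observe(); R=Ro.from_quat(s["tool_rot"]).as_matrix(); y0=np.arctan2(R[1,0],R[0,0])
    d=R.T@(np.array([x,y,z])-s["ee_pos"])*100; r=-(np.radians(yaw)-y0)
    print("t",round(s["time"],2),"pos",np.round(s["ee_pos"],4),"yaw",np.degrees(y0).round(2),"down",R[:,2].round(3),"F",np.round(s["contact_force"],2),"-> shift",d.round(2),"roll",np.round(r,3))
E
python3 -c "
from h import *
go(.467,.1035,.18,117)"
```

```text
t 0.8 pos [ 0.1354 -0.5073  0.3027] yaw 14.94 down [ 0.  0. -1.] F [ 0.3   0.04 -0.64] -> shift [ 47.79 -50.46  12.27] roll -1.781
```

>>> step_arm:
  targets:
    - [1,[47.8,-50.5,4],-1.78]
    - [1,[47.8,-50.5,4],-1.78]
    - [1,[47.8,-50.5,4],-1.78]
    - [1,[47.8,-50.5,4],-1.78]
    - [1,[47.8,-50.5,4],-1.78]
    - [1,[47.8,-50.5,4],-1.78]
    - [1,[47.8,-50.5,4],-1.78]
    - [1,[47.8,-50.5,4],-1.78]
    - [1,[47.8,-50.5,4],-1.78]
    - [1,[47.8,-50.5,4],-1.78]

```text
time: 1.8
ee_pos: [0.374, -0.0665, 0.2743]
tool_rot: [0.635, 0.773, 0.0, 0.001]
contact_force: [0.9, -1.3, 0.2]
grip_width: 0.0882
finger_force: 0.0
```

```bash
python3 -c "
from h import *
go(.467,.1035,.18,117)"
```

```text
t 1.8 pos [ 0.374  -0.0665  0.2743] yaw 101.23 down [ 0.001 -0.001 -1.   ] F [ 0.86 -1.31  0.23] -> shift [14.87 12.43  9.43] roll -0.275
```

>>> step_arm:
  targets:
    - [1,[14,12,9],-0.275]
    - [1,[14,12,9],-0.275]
    - [1,[14,12,9],-0.275]
    - [1,[14,12,9],-0.275]
    - [1,[14,12,9],-0.275]
    - [1,[14,12,9],-0.275]
    - [1,[14,12,9],-0.275]
    - [1,[14,12,9],-0.275]

```text
time: 2.6
ee_pos: [0.4648, 0.0906, 0.1849]
tool_rot: [0.526, 0.851, 0.0, 0.001]
contact_force: [1.1, -1.0, 0.1]
grip_width: 0.0883
finger_force: 0.0
```

```bash
python3 - <<'E'
from h import *
C=cam("wrist"); I,D=get_image("wrist"); cv2.imwrite("pics/w1.png",I[:,:,::-1]); P=cloud(C,D)
m=((P[...,2]>.018)&(P[...,2]<.032)&(D>0)).astype(np.uint8)
n,L,S,_=cv2.connectedComponentsWithStats(m)
for k in range(1,n):
    if S[k,4]>1500:
        X=P[L==k]; r=cv2.minAreaRect((X[:,:2]*1000).astype(np.float32)); print(S[k],[np.round(a,1) for a in r],np.median(X[:,2]))
go(.467,.1035,.067,117)
E
```

```text
[ 422   69  138  205 2690] [array([598.2, 184.5]), array([172.3,   3.4]), np.float64(89.9)] 0.025048160806130246
[ 261  149   60   93 5327] [array([469.3, 104. ]), array([45.4, 74.5]), np.float64(25.7)] 0.024743191115346647
t 2.65 pos [0.4649 0.0906 0.1849] yaw 116.54 down [ 0.001 -0.    -1.   ] F [ 0.14 -0.16  0.34] -> shift [ 1.06  0.75 11.79] roll -0.008
```

View pics/w1.png

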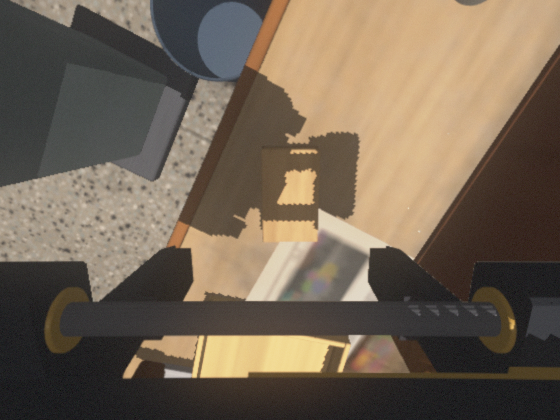

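The wrist view shows the block at (290,195). It measures (469,104) mm with its short side at 26 degrees, which agrees with the top view. Now I'll descend and grip it.

>>> step_arm:
  targets:
    - [1,[1.0,0.9,3],0]
    - [1,[1.0,0.9,6],0]
    - [1,[1.0,0.9,8],0]
    - [1,[1.0,0.9,10],0]
    - [1,[1.0,0.9,11],0]
    - [1,[1.0,0.9,11.6],0]
    - [1,[1.0,0.9,11.6],0]
    - [0.4,[1.0,0.9,11.6],0]
    - [0.3,[1.0,0.9,11.6],0]
    - [0.3,[1.0,0.9,11.6],0]
  squeeze: 15

```text
time: 3.65
ee_pos: [0.4686, 0.1046, 0.0686]
tool_rot: [0.525, 0.851, 0.0, 0.0]
contact_force: [-0.3, -0.2, -0.6]
grip_width: 0.0662
finger_force: 0.0
```

>>> step_arm:
  targets:
    - [0.2,[0,0,0],0]
    - [0.2,[0,0,0],0]
    - [0.2,[0,0,0],0]
    - [0.2,[0,0,0],0]

```text
time: 4.05
ee_pos: [0.4684, 0.1046, 0.0681]
tool_rot: [0.525, 0.851, -0.0, -0.0]
contact_force: [-1.0, 0.1, 3.1]
grip_width: 0.0451
finger_force: 15.0
```

```bash
python3 -c "
from h import *
go(.5285,-.0816,.15,14)
go(.5285,-.0816,.074,14)"
```

```text
t 4.05 pos [0.4684 0.1046 0.0681] yaw 116.64 down [-0. -0. -1.] F [-1.05  0.13  3.06] -> shift [-19.34  -2.98  -8.19] roll 1.791
t 4.05 pos [0.4684 0.1046 0.0681] yaw 116.64 down [-0. -0. -1.] F [-1.05  0.13  3.06] -> shift [-19.34  -2.98  -0.59] roll 1.791
```

>>> step_arm:
  targets:
    - [0.2,[0,0,-4],0]
    - [0.2,[0,0,-8.2],0]
    - [0.2,[-4,-0.6,-8.2],0.15]
    - [0.2,[-8,-1.2,-8.2],0.3]
    - [0.2,[-12,-2,-8.2],0.45]
    - [0.2,[-16,-2.5,-8.2],0.6]
    - [0.2,[-19.3,-3,-8.2],0.75]
    - [0.2,[-19.3,-3,-8.2],0.9]
    - [0.2,[-19.3,-3,-8.2],1.05]
    - [0.2,[-19.3,-3,-8.2],1.2]

```text
time: 5.05
ee_pos: [0.528, -0.0816, 0.1497]
tool_rot: [0.915, 0.403, -0.0, -0.0]
contact_force: [0.0, -1.3, -1.2]
grip_width: 0.0453
finger_force: 15.0
```

>>> step_arm:
  targets:
    - [0.2,[0,0,0],0.15]
    - [0.2,[0,0,0],0.3]
    - [0.2,[0,0,0],0.45]
    - [0.2,[0,0,0],0.59]
    - [0.2,[0,0,0],0.59]
    - [0.2,[0,0,0],0.59]

```text
time: 5.65
ee_pos: [0.528, -0.0813, 0.1499]
tool_rot: [0.992, 0.124, -0.0, -0.0]
contact_force: [0.4, -0.0, -1.1]
grip_width: 0.0449
finger_force: 15.0
```

```bash
python3 - <<'E'
from h import *
I,D=get_image("wrist"); cv2.imwrite("pics/w2.png",I[:,:,::-1])
s=manip.observe();print(s["grip_width"],s["finger_force"])
go(.5285,-.0816,.074,14)
E
```

```text
0.04535048639253723 14.99992523342371
t 5.7 pos [ 0.5281 -0.0813  0.1499] yaw 14.28 down [-0.  0. -1.] F [ 0.62  0.58 -0.87] -> shift [0.04 0.04 7.59] roll 0.005
```

View pics/w2.png

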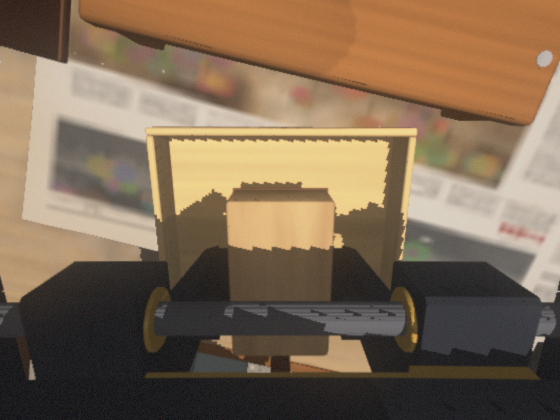

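The block sits square above the tray: tray back wall at row 130, block between columns 228 and 335. Lowering it and releasing.

>>> step_arm:
  targets:
    - [0.2,[0,0,3],0]
    - [0.2,[0,0,5.5],0]
    - [0.2,[0,0,6.7],0]
    - [0.2,[0,0,7.3],0]
    - [0.2,[0,0,7.6],0]
    - [0.2,[0,0,7.6],0]
    - [0.75,[0,0,7.6],0]
    - [0.75,[0,0,7.6],0]
    - [0.75,[0,0,7.6],0]
    - [0.75,[0,0,7.6],0]

```text
time: 6.7
ee_pos: [0.5282, -0.0814, 0.0743]
tool_rot: [0.992, 0.123, 0.0, 0.0]
contact_force: [-0.4, -0.9, 0.1]
grip_width: 0.0663
finger_force: 0.0
```

>>> step_arm:
  targets:
    - [0.75,[0,0,-2],0]
    - [0.75,[0,0,-6],0]
    - [0.75,[-5,0,-10],0]
    - [0.75,[-10,0,-12],0]
    - [0.75,[-14,0,-12],0]
    - [0.75,[-14,0,-12],0]
    - [0.75,[-14,0,-12],0]

```text
time: 7.4
ee_pos: [0.392, -0.1158, 0.1946]
tool_rot: [0.993, 0.122, 0.001, 0.0]
contact_force: [-0.2, 0.0, -0.4]
grip_width: 0.0665
finger_force: 0.0
```

```bash
python3 - <<'E'
from h import *
C=cam("wrist"); I,D=get_image("wrist"); cv2.imwrite("pics/w3.png",I[:,:,::-1]); P=cloud(C,D); np.savez("w3.npz",P=P,I=I)
def comps(lo,hi,mn):
    m=((P[...,2]>lo)&(P[...,2]<hi)&(D>.1)).astype(np.uint8)
    n,L,S,_=cv2.connectedComponentsWithStats(m)
    for k in range(1,n):
        if S[k,4]>mn:
            X=P[L==k]; r=cv2.minAreaRect((X[:,:2]*1000).astype(np.float32)); print(S[k],[np.round(a,1) for a in r],np.median(X[:,2]).round(4))
for a in((.05,.075,300),(.027,.04,300)): print(a);comps(*a)
go(.4274,-.1066,.15,14)
E
```

```text
(0.05, 0.075, 300)
[269 152  21  38 732] [array([ 429.7, -107.4]), array([25.4, 14. ]), np.float64(14.5)] 0.0584
(0.027, 0.04, 300)
[ 156    0  247  113 3553] [array([503.1, -89.3]), array([ 72. , 165.9]), np.float64(13.8)] 0.0326
[ 246    0   67   72 4590] [array([517.1, -86. ]), array([44.2, 45.4]), np.float64(13.9)] 0.0296
[525 169  35  73 927] [array([ 450.2, -316.9]), array([56.9,  4.8]), np.float64(0.9)] 0.0328
t 7.45 pos [ 0.3929 -0.1157  0.1944] yaw 14.04 down [ 0.001 -0.001 -1.   ] F [ 0.74  0.06 -0.7 ] -> shift [ 3.57 -0.05  4.44] roll 0.001
```

View pics/w3.png

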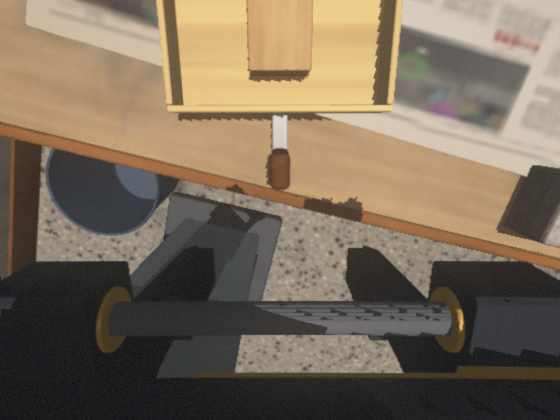

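The block lies flat in the tray, with its front end at (280,72). The fin at (280,168) measures (429.6,-107.3) mm at 14 degrees, as given. Gripping it from above.

>>> step_arm:
  targets:
    - [0.75,[3.7,0.1,3],0]
    - [0.75,[3.7,0.1,6],0]
    - [0.75,[3.7,0.1,8.5],0]
    - [0.75,[3.7,0.1,10],0]
    - [0.75,[3.7,0.1,10.9],0]
    - [0.75,[3.7,0.1,10.9],0]
    - [0.4,[3.7,0.1,10.9],0]
    - [0.1,[3.7,0.1,10.9],0]
    - [0.1,[3.7,0.1,10.9],0]
    - [0.1,[3.7,0.1,10.9],0]
  squeeze: 20

```text
time: 8.45
ee_pos: [0.4286, -0.1075, 0.0854]
tool_rot: [0.992, 0.123, 0.0, 0.0]
contact_force: [-0.0, 0.1, 0.4]
grip_width: 0.0362
finger_force: 0.0
```

>>> step_arm:
  targets:
    - [0.05,[0,0,0],0]
    - [0.05,[0,0,0],0]
    - [0.05,[0,0,0],0]
    - [0.05,[0,0,0],0]
    - [0.05,[0,0,0],0]
    - [0.05,[0,0,0],0]
  squeeze: 55

```text
time: 9.05
ee_pos: [0.4284, -0.1073, 0.0851]
tool_rot: [0.992, 0.123, -0.0, -0.0]
contact_force: [-1.0, 1.0, 2.2]
grip_width: 0.0134
finger_force: 55.0
```

```bash
python3 -c "
from h import *
s=manip.observe();print(s['grip_width'],s['finger_force'])
go(.4132,-.0818,.085,1.93)"
```

```text
0.013421107537560964 54.99884443357587
t 9.05 pos [ 0.4284 -0.1073  0.0851] yaw 14.09 down [-0.  0. -1.] F [-1.    0.96  2.16] -> shift [-0.85 -2.85  0.01] roll 0.212
```

>>> step_arm:
  targets:
    - [0.05,[-0.1,-0.3,0],0.02]
    - [0.05,[-0.2,-0.6,0],0.043]
    - [0.05,[-0.3,-0.9,0],0.065]
    - [0.05,[-0.4,-1.2,0],0.088]
    - [0.05,[-0.5,-1.5,0],0.11]
    - [0.05,[-0.6,-1.85,0],0.135]
    - [0.05,[-0.7,-2.2,0],0.16]
    - [0.05,[-0.8,-2.5,0],0.185]
    - [0.05,[-0.85,-2.85,0],0.212]
    - [0.05,[-0.85,-2.85,0],0.212]

```text
time: 10.05
ee_pos: [0.413, -0.0813, 0.0851]
tool_rot: [1.0, 0.016, -0.0, -0.0]
contact_force: [1.7, 3.4, 3.1]
grip_width: 0.0136
finger_force: 55.0
```

```bash
python3 - <<'E'
from h import *
C=cam("wrist"); I,D=get_image("wrist"); cv2.imwrite("pics/w4.png",I[:,:,::-1]); P=cloud(C,D)
def comps(P,D,lo,hi,mn):
    m=((P[...,2]>lo)&(P[...,2]<hi)&(D>.05)).astype(np.uint8)
    n,L,S,_=cv2.connectedComponentsWithStats(m)
    for k in range(1,n):
        if S[k,4]>mn:
            X=P[L==k]; r=cv2.minAreaRect((X[:,:2]*1000).astype(np.float32)); print(S[k],[np.round(a,1) for a in r],np.median(X[:,2]).round(4))
comps(P,D,.02,.045,400); print("riser"); comps(P,D,.055,.075,400)
C=cam("top");I,D=get_image("top");P=cloud(C,D);print("top");D[:190]=0;D[:,:250]=0;D[:,345:]=0;comps(P,D,.013,.045,50)
s=manip.observe();print(s['grip_width'],s['finger_force'])
go(.4132,-.0818,.085,1.93)
E
```

```text
[   53     0   454   195 16494] [array([492.5, -79.3]), array([ 76.3, 166. ]), np.float64(1.9)] 0.0319
[  221     0   119   128 14425] [array([505.6, -79.1]), array([46.5, 45.5]), np.float64(1.7)] 0.0296
[ 227  243  107   43 2134] [array([422.7, -81.6]), array([44.3, 10.1]), np.float64(89.7)] 0.0351
riser
[ 228  276  105   25 2060] [array([422.7, -81.8]), array([10. , 39.7]), np.float64(2.9)] 0.0591
top
[266 212  55  44 292] [array([517. , -77.9]), array([128.4, 164.9]), np.float64(1.8)] 0.033
[286 221  15  25 356] [array([517.7, -78.3]), array([43.3, 74.2]), np.float64(89.3)] 0.0297
[283 380  22  40 239] [array([ 16.8, -77.4]), array([117.8,  42.5]), np.float64(18.7)] 0.0171
0.014004120381238808 54.997354578226805
t 10.15 pos [ 0.413  -0.0814  0.085 ] yaw 1.94 down [-0.001  0.001 -1.   ] F [0.96 4.06 6.04] -> shift [0.02 0.04 0.  ] roll 0.0
```

View pics/w4.png

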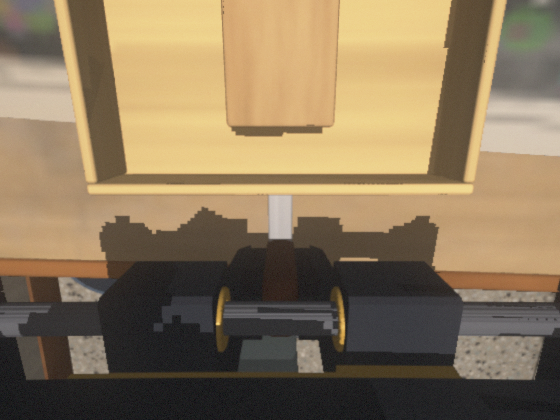

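The wrist view shows the tray square with the block centred in it. The top view puts the tray at (517,-78) mm and 1.8 degrees, in line with the riser axis. Sliding 115 mm now, which is short of any contact.

>>> step_arm:
  targets:
    - [0.05,[0.4,0,0],0]
    - [0.05,[1.0,0,0],0]
    - [0.05,[1.8,0,0],0]
    - [0.05,[2.6,0,0],0]
    - [0.05,[3.4,0,0],0]
    - [0.05,[4.2,0,0],0]
    - [0.05,[5.0,0,0],0]
    - [0.05,[5.6,0,0],0]
    - [0.05,[6.0,0,0],0]
    - [0.05,[6.0,0,0],0]

```text
time: 11.15
ee_pos: [0.472, -0.0796, 0.085]
tool_rot: [1.0, 0.017, -0.002, -0.001]
contact_force: [-8.8, 0.4, 13.2]
grip_width: 0.0137
finger_force: 55.0
```

>>> step_arm:
  targets:
    - [0.05,[0.4,0,0],0]
    - [0.05,[1.0,0,0],0]
    - [0.05,[1.7,0,0],0]
    - [0.05,[2.4,0,0],0]
    - [0.05,[3.1,0,0],0]
    - [0.05,[3.8,0,0],0]
    - [0.05,[4.5,0,0],0]
    - [0.05,[5.0,0,0],0]
    - [0.05,[5.4,0,0],0]
    - [0.05,[5.5,0,0],0]

```text
time: 12.15
ee_pos: [0.5267, -0.0779, 0.085]
tool_rot: [1.0, 0.017, -0.003, -0.0]
contact_force: [-13.7, -1.6, 14.6]
grip_width: 0.0138
finger_force: 55.0
```

>>> step_arm:
  targets:
    - [0.05,[0.1,0,0],0]
    - [0.05,[0.2,0,0],0]
    - [0.05,[0.3,0,0],0]
    - [0.05,[0.4,0,0],0]
    - [0.05,[0.5,0,0],0]

```text
time: 12.65
ee_pos: [0.5314, -0.0777, 0.085]
tool_rot: [1.0, 0.017, -0.003, -0.0]
contact_force: [-13.2, -0.4, 13.9]
grip_width: 0.0131
finger_force: 55.0
```

>>> step_arm:
  targets:
    - [0.05,[0.1,0,0],0]
    - [0.05,[0.2,0,0],0]
    - [0.05,[0.3,0,0],0]

```text
time: 12.95
ee_pos: [0.5344, -0.0776, 0.085]
tool_rot: [1.0, 0.017, -0.003, -0.0]
contact_force: [-13.3, -0.1, 14.0]
grip_width: 0.0132
finger_force: 55.0
```

```bash
python3 - <<'E'
from h import *
C=cam("top");I,D=get_image("top");P=cloud(C,D);cv2.imwrite("pics/top2.png",cv2.resize(I[120:290,220:380,::-1],None,fx=3,fy=3))
r=np.radians(1.93);s=manip.observe();d=np.array(s["ee_pos"])[:2]-[.61805,-.0749]
print("grip in riser",d@[np.cos(r),np.sin(r)],d@[-np.sin(r),np.cos(r)],s["finger_force"]);go(0.54,-.078,.085,1.93)
E
```

```text
grip in riser -0.08353947768454562 8.104936845726253e-05 54.99446254223585
t 13.0 pos [ 0.5346 -0.0776  0.0851] yaw 1.98 down [-0.006  0.001 -1.   ] F [-12.42  -0.42  13.7 ] -> shift [0.54 0.06 0.  ] roll 0.001
```

View pics/top2.png

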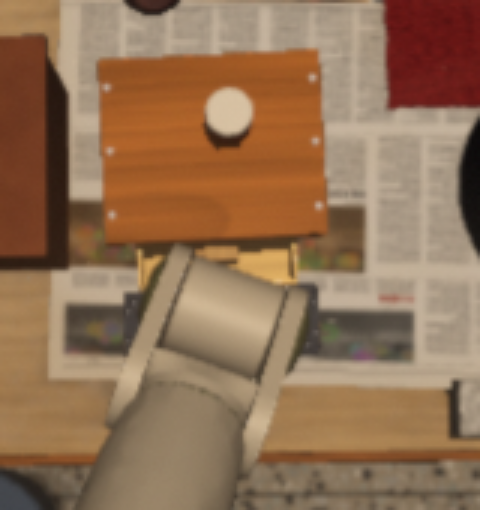

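The tray is well inside the bay and centred, with its front half showing at row 265, and the jar is untouched. The hand presses down 14 N, so I'll raise it slightly to ease friction and then feel forward.

>>> step_arm:
  targets:
    - [0.05,[0,0,-0.05],0]
    - [0.05,[0.1,0,-0.1],0]
    - [0.05,[0.2,0,-0.1],0]
    - [0.05,[0.3,0,-0.1],0]

```text
time: 13.4
ee_pos: [0.5385, -0.0774, 0.0853]
tool_rot: [1.0, 0.017, -0.001, -0.0]
contact_force: [-3.8, 0.1, -3.2]
grip_width: 0.0135
finger_force: 55.0
```

>>> step_arm:
  targets:
    - [0.05,[0.1,0,0],0]
    - [0.05,[0.2,0,0],0]
    - [0.05,[0.3,0,0],0]

```text
time: 13.7
ee_pos: [0.5421, -0.0774, 0.0858]
tool_rot: [1.0, 0.017, -0.0, -0.0]
contact_force: [-3.3, -0.3, -4.1]
grip_width: 0.014
finger_force: 55.0
```

>>> step_arm:
  targets:
    - [0.05,[0.1,0,0.02],0]
    - [0.05,[0.2,0,0.02],0]

```text
time: 13.9
ee_pos: [0.5442, -0.0773, 0.0857]
tool_rot: [1.0, 0.017, -0.0, -0.0]
contact_force: [-2.5, 0.5, -3.4]
grip_width: 0.0133
finger_force: 55.0
```

>>> step_arm:
  targets:
    - [0.05,[0.1,0,0],0]
    - [0.05,[0.2,0,0],0]

```text
time: 14.1
ee_pos: [0.5462, -0.0773, 0.0858]
tool_rot: [1.0, 0.017, -0.0, -0.0]
contact_force: [-3.0, 0.2, -4.4]
grip_width: 0.0137
finger_force: 55.0
```

>>> step_arm:
  targets:
    - [0.05,[0.1,0,0],0]
    - [0.05,[0.2,0,0],0]

```text
time: 14.3
ee_pos: [0.5482, -0.0772, 0.0858]
tool_rot: [1.0, 0.017, -0.0, -0.0]
contact_force: [-2.4, -0.0, -3.9]
grip_width: 0.0137
finger_force: 55.0
```

>>> step_arm:
  targets:
    - [0.05,[0.1,0,0],0]
    - [0.05,[0.2,0,0],0]

```text
time: 14.5
ee_pos: [0.5503, -0.0772, 0.0858]
tool_rot: [1.0, 0.017, 0.0, -0.0]
contact_force: [-2.4, -0.9, -4.3]
grip_width: 0.0134
finger_force: 55.0
```

>>> step_arm:
  targets:
    - [0.05,[0.1,0,0],0]
    - [0.05,[0.2,0,0],0]

```text
time: 14.7
ee_pos: [0.5523, -0.0771, 0.0858]
tool_rot: [1.0, 0.017, -0.0, -0.0]
contact_force: [-2.9, -0.5, -4.6]
grip_width: 0.0136
finger_force: 55.0
```

>>> step_arm:
  targets:
    - [0.05,[0.1,0,0],0]
    - [0.05,[0.2,0,0],0]

```text
time: 14.9
ee_pos: [0.5543, -0.077, 0.0858]
tool_rot: [1.0, 0.017, -0.0, -0.0]
contact_force: [-2.4, -1.0, -4.1]
grip_width: 0.0132
finger_force: 55.0
```

>>> step_arm:
  targets:
    - [0.05,[0.1,0,0],0]
    - [0.05,[0.2,0,0],0]

```text
time: 15.1
ee_pos: [0.5563, -0.0769, 0.0858]
tool_rot: [1.0, 0.017, -0.0, -0.0]
contact_force: [-3.3, -0.3, -3.7]
grip_width: 0.0133
finger_force: 55.0
```

>>> step_arm:
  targets:
    - [0.05,[0.1,0,0],0]
    - [0.05,[0.2,0,0],0]

```text
time: 15.3
ee_pos: [0.5583, -0.0769, 0.0858]
tool_rot: [1.0, 0.017, -0.0, -0.0]
contact_force: [-1.9, -0.1, -3.8]
grip_width: 0.0137
finger_force: 55.0
```

>>> step_arm:
  targets:
    - [0.05,[0.05,0,0],0]
    - [0.05,[0.1,0,0],0]

```text
time: 15.5
ee_pos: [0.5591, -0.0768, 0.0857]
tool_rot: [1.0, 0.017, -0.0, -0.0]
contact_force: [-3.8, -0.3, -4.0]
grip_width: 0.0137
finger_force: 55.0
```

>>> step_arm:
  targets:
    - [0.05,[0.05,0,0],0]
    - [0.05,[0.1,0,0],0]

```text
time: 15.7
ee_pos: [0.5601, -0.0768, 0.0858]
tool_rot: [1.0, 0.017, -0.0, -0.0]
contact_force: [-4.4, 0.1, -3.4]
grip_width: 0.0137
finger_force: 55.0
```

>>> step_arm:
  targets:
    - [0.05,[0.05,0,0],0]
    - [0.05,[0.1,0,0],0]

```text
time: 15.9
ee_pos: [0.5611, -0.0768, 0.0857]
tool_rot: [1.0, 0.017, -0.0, -0.0]
contact_force: [-4.3, -0.1, -4.2]
grip_width: 0.0132
finger_force: 55.0
```

>>> step_arm:
  targets:
    - [0.05,[0.05,0,0],0]
    - [0.05,[0.1,0,0],0]

```text
time: 16.1
ee_pos: [0.5621, -0.0767, 0.0857]
tool_rot: [1.0, 0.017, -0.0, -0.0]
contact_force: [-4.4, 1.1, -3.8]
grip_width: 0.0136
finger_force: 55.0
```

>>> step_arm:
  targets:
    - [0.05,[0.05,0,0],0]
    - [0.05,[0.1,0,0],0]

```text
time: 16.3
ee_pos: [0.563, -0.0767, 0.0857]
tool_rot: [1.0, 0.017, -0.0, -0.0]
contact_force: [-6.3, 0.9, -4.0]
grip_width: 0.0134
finger_force: 55.0
```

The pad was touched near x = 0.558, so its end should be near 0.564. Half-millimetre steps from here.

>>> step_arm:
  targets:
    - [0.05,[0.05,0,0],0]
    - [0.05,[0.05,0,0],0]

```text
time: 16.5
ee_pos: [0.5636, -0.0766, 0.0857]
tool_rot: [1.0, 0.017, -0.0, -0.0]
contact_force: [-4.9, 1.8, -4.6]
grip_width: 0.0134
finger_force: 55.0
```

>>> step_arm:
  targets:
    - [0.05,[0.04,0,0],0]
    - [0.05,[0.04,0,0],0]

```text
time: 16.7
ee_pos: [0.5639, -0.0766, 0.0857]
tool_rot: [1.0, 0.017, -0.0, -0.0]
contact_force: [-5.9, 0.3, -3.7]
grip_width: 0.0136
finger_force: 55.0
```

>>> step_arm:
  targets:
    - [0.05,[0.04,0,0],0]
    - [0.05,[0.04,0,0],0]

```text
time: 16.9
ee_pos: [0.5643, -0.0766, 0.0857]
tool_rot: [1.0, 0.017, -0.0, -0.0]
contact_force: [-5.3, 0.9, -4.2]
grip_width: 0.0134
finger_force: 55.0
```

>>> step_arm:
  targets:
    - [0.05,[0.04,0,0],0]
    - [0.05,[0.04,0,0],0]

```text
time: 17.1
ee_pos: [0.5646, -0.0765, 0.0856]
tool_rot: [1.0, 0.017, -0.001, -0.0]
contact_force: [-6.3, 0.4, -3.8]
grip_width: 0.0138
finger_force: 55.0
```

>>> step_arm:
  targets:
    - [0.05,[0.04,0,0],0]
    - [0.05,[0.04,0,0],0]

```text
time: 17.3
ee_pos: [0.5647, -0.0765, 0.0855]
tool_rot: [1.0, 0.017, -0.001, -0.0]
contact_force: [-8.2, 1.3, -3.6]
grip_width: 0.0133
finger_force: 55.0
```

>>> step_arm:
  targets:
    - [0.05,[0.04,0,0],0]
    - [0.05,[0.04,0,0],0]

```text
time: 17.5
ee_pos: [0.5648, -0.0764, 0.0854]
tool_rot: [1.0, 0.017, -0.001, -0.0]
contact_force: [-9.3, 0.2, -1.8]
grip_width: 0.0138
finger_force: 55.0
```

The forward motion stopped at 0.5648 while the force rose, so this is the hard bar. I'll take the lift off the fin, then release.

>>> step_arm:
  targets:
    - [0.05,[0,0,0.02],0]
    - [0.05,[0,0,0.02],0]
  squeeze: 20

```text
time: 17.7
ee_pos: [0.5648, -0.0764, 0.0852]
tool_rot: [1.0, 0.017, -0.001, -0.0]
contact_force: [-10.0, 0.7, -3.5]
grip_width: 0.0141
finger_force: 20.0
```

>>> step_arm:
  targets:
    - [0.5,[0,0,0],0]
    - [0.5,[0,0,0],0]
    - [0.5,[0,0,0],0]
    - [0.5,[0,0,0],0]
    - [0.5,[0,0,0],0]

```text
time: 18.2
ee_pos: [0.566, -0.0767, 0.0858]
tool_rot: [1.0, 0.017, 0.0, 0.0]
contact_force: [-0.1, -0.2, -0.2]
grip_width: 0.0439
finger_force: 0.0
```

>>> step_arm:
  targets:
    - [0.5,[0,0,-1],0]
    - [0.5,[0,0,-3],0]
    - [0.5,[0,0,-6],0]
    - [0.5,[-3,0,-9],0]
    - [0.5,[-7,0,-11],0]
    - [0.5,[-11,0,-12],0]
    - [0.5,[-14,0,-12],0]
    - [0.5,[-14,0,-12],0]
    - [0.5,[-14,0,-12],0]

```text
time: 19.1
ee_pos: [0.4262, -0.0816, 0.2065]
tool_rot: [1.0, 0.017, 0.001, 0.0]
contact_force: [0.9, -0.9, 0.0]
grip_width: 0.0439
finger_force: 0.0
```

```bash
python3 - <<'E'
from h import *
C=cam("wrist"); I,D=get_image("wrist"); cv2.imwrite("pics/w5.png",I[:,:,::-1]); P=cloud(C,D)
def comps(lo,hi,mn):
    m=((P[...,2]>lo)&(P[...,2]<hi)&(D>.1)).astype(np.uint8)
    n,L,S,_=cv2.connectedComponentsWithStats(m)
    for k in range(1,n):
        if S[k,4]>mn:
            X=P[L==k]; r=cv2.minAreaRect((X[:,:2]*1000).astype(np.float32)); print(S[k],[np.round(a,1) for a in r],np.median(X[:,2]).round(4))
for a in((.05,.075,300),(.027,.04,300)): print(a);comps(*a)
go(.5648,-.0764,.0855,1.93)
E
```

```text
(0.05, 0.075, 300)
[268   0  23  37 808] [array([562.2, -77.5]), array([19.8, 14.4]), np.float64(1.2)] 0.0583
(0.027, 0.04, 300)
t 19.15 pos [ 0.4266 -0.0816  0.2062] yaw 1.93 down [ 0.002 -0.001 -1.   ] F [ 0.41  0.79 -0.17] -> shift [13.81 -0.07 12.09] roll -0.0
```

View pics/w5.png

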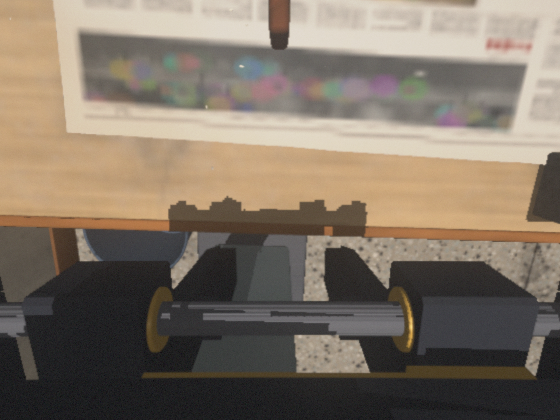

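The fin's rear end at (280,48) puts the tray where it was let go. One check with the whole fin in view.

>>> step_arm:
  targets:
    - [0.5,[3,0,-3],0]
    - [0.5,[3,0,-3],0]
    - [0.5,[3,0,-3],0]
    - [0.5,[3,0,-3],0]

```text
time: 19.55
ee_pos: [0.4555, -0.0802, 0.2347]
tool_rot: [1.0, 0.017, -0.001, -0.0]
contact_force: [0.7, 0.1, -0.1]
grip_width: 0.044
finger_force: 0.0
```

```bash
python3 - <<'E'
from h import *
C=cam("wrist"); I,D=get_image("wrist"); P=cloud(C,D)
def comps(P,D,lo,hi,mn):
    m=((P[...,2]>lo)&(P[...,2]<hi)&(D>.1)).astype(np.uint8)
    n,L,S,_=cv2.connectedComponentsWithStats(m)
    for k in range(1,n):
        if S[k,4]>mn:
            X=P[L==k]; r=cv2.minAreaRect((X[:,:2]*1000).astype(np.float32)); print(S[k],[np.round(a,1) for a in r],np.median(X[:,2]).round(4))
for a in((.05,.075,300),(.025,.04,300)): print(a);comps(P,D,*a)
C=cam("top");I,D=get_image("top");P=cloud(C,D);D[:125]=0;D[275:]=0;D[:,100:245]=D[:,100:245];print("top");comps(P,D,.055,.08,15);print("jar");comps(P,D,.09,.13,100)
E
```

```text
(0.05, 0.075, 300)
[  0   0  68  12 646] [array([598. , 101.6]), array([ 7.5, 47.2]), np.float64(8.4)] 0.0594
[271  49  19  38 684] [array([565.8, -77.4]), array([25.7, 13.8]), np.float64(1.4)] 0.0583
(0.025, 0.04, 300)
[  0   0  88  23 667] [array([598.4, 111. ]), array([15. , 68.4]), np.float64(12.6)] 0.0323
[ 174    0  213   20 2213] [array([612. , -75.6]), array([ 13.9, 165.1]), np.float64(2.0)] 0.0324
[524 183  36  64 877] [array([ 453. , -317.7]), array([15.7, 59.3]), np.float64(76.2)] 0.0325
top
[ 252  136   77   66 4387] [array([714. , -71.8]), array([190.7, 226.2]), np.float64(2.0)] 0.0653
[375 145  41  83 367] [array([ 644.4, -368.5]), array([249.5,  90.3]), np.float64(11.5)] 0.0754
[240 147   1  61  61] [array([688.7,  80.1]), array([  1.2, 183.6]), np.float64(89.9)] 0.066
[199 208  33   1  33] [array([595.2, 155.9]), array([93.4,  0.6]), np.float64(90.0)] 0.0699
[290 214   5   9  32] [array([562.7, -75.6]), array([12.1, 24.2]), np.float64(89.2)] 0.0588
[160 230  15  14  80] [array([511.9, 299.6]), array([39. , 37.2]), np.float64(4.4)] 0.0753
jar
[224 143  16  65 128] [array([684.1,  81.4]), array([ 40.7, 191.9]), np.float64(77.3)] 0.1105
[288 149  16  17 222] [array([739.9, -87.8]), array([44.1, 46.2]), np.float64(89.3)] 0.1094
[380 175  36  51 143] [array([ 600.5, -362.8]), array([171.7,  35.4]), np.float64(30.6)] 0.1277
```

```bash
python3 -c "
from station import ticket
print(ticket.sign_off())"
```

```text
the job is handed in; nothing more can be done
None
```

The job is handed in: the sanding block went flat into the tray, and the tray is slid home under the riser, square. It was pushed to the hard stop and did not spring back on release; peak hand force at the stop was about 10 N, and the judge's verdict was not shown.

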